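# Sweep a drawer front clean and offer up its shell pull plate

## Robot

A 6-joint arm with a two-finger parallel gripper is mounted at the origin on the work surface. World frame = base frame: x ahead of the robot, y to its left, z up, the work surface at z = 0. Lengths are in m, angles in rad, forces in N, time in s.
With the tool pointing down it reaches from about 0.15 to 0.775 m from the base axis. Payload 6.1 kg.
Tool frame: the origin (TCP) lies at the very end of the fingers, on their centre line; the grasp point (between the pads) lies 19 mm behind it (bot.hold_point_z is the distance from the TCP to the grasp point, in m); z points along the fingers, y is the line along which they close (so a half turn about z gives the same grasp; the last joint's range is limited). The gripper opens to 85 mm and grips with 20 to 120 N. Pads are 22 mm wide; open, the fingers measure 114 mm over their backs; the gripper's body (76 mm by 85 mm) begins 54 mm behind the grasp point. The pads swing forward as they close: fully open they stand 13 mm farther back than shut.
Start: joints at [-1.215, 0.126, -0.04, 1.405, 0, 1.571], TCP at [0.183, -0.492, 0.231] pointing down, gripper open.
Joint ranges: [-2.72, 2.72], [-0.95, 1.95], [-1.27, 1.35], [-1.78, 2.02], [-1.46, 1.47], [-3.14, 3.14]. Speed limits (rad/s): [2.39, 2.39, 3.01, 3.14, 3.14, 3.14].

## Interface

Orientations are given as [roll, pitch, yaw] about the fixed x, y, z axes, in that order (R = Rz(yaw) Ry(pitch) Rx(roll)).
In Python, from station import bot gives the robot as it stands. The module is installed in compiled form; this text tells all that it offers.
- The arm moves only by the shell command python3 -m jog 'ROWS'. ROWS is JSON, a list of rows, each a list of 7 numbers: the closure, from -1 (fully open) to 1 (shut), then the shift along the tool's x, y, z in units of 25 mm (1.0 is 25 mm), then the turn, a rotation vector about the tool's x, y, z in degrees. In form: [[hand, dx, dy, dz, ax, ay, az], ...]. A call has 1 to 10 rows; each row shifts and turns the commanded pose from where the row before left it, along the tool's axes as they then stand; what a row does not reach is not made up. A row lasts 1/12 s, in which the tool goes at most 41.7 mm and 7.16 degrees, less where a joint would pass 70% of its speed; a pose out of reach is approached as far as the arm can. A call is refused whole if a number of a shift passes 1 or a number of a turn 7.16, either way. A call with a gripper value outside its range is refused whole. The fingers move at their own pace and stop on an object; the grip force is fixed at half the most. Time passes only in rows, so rows that do not move let the fingers close. It gives the time, the measured TCP pose, the force, the opening and the grip force at its end, in the units of the state.
- bot.read_state(): the state, without advancing time (a new reading comes with each control period).
- bot.grab_frame(name): name is "scene" or "side" or "wrist"; returns a dict with "color" (384x512x3 uint8, blue, green, red), "fx", "fy", "cx", "cy" (pixels), "R" (3x3) and "t" (3): a world point X has camera coordinates R X + t. Camera axes: x right, y down, z forward; pixel columns grow to the right and rows downward; lengths in m; the calibration is good to about 2 mm. A picture is of the moment at which its call begins. There is no depth.
- bot.job_done(): hands the job in; it is judged then, once.
The state is a dict: "time": time; "q": joint angles; "dq": joint speeds; "joint_torque": joint torques, N m; "eef_pos": TCP position; "orientation": TCP orientation; "force": force on the tool from outside, world axes, zero at the start; "moment": the same for the moment, N m; "finger_gap": opening from 0.0 (shut) to 1.0 (fully open); "grasp_force": force on a finger pad.
Only numpy, scipy, OpenCV 4.12 (cv2) and the standard library are available. Lean on these libraries where they do the work, as an engineer would, in place of code of your own. Each camera call takes 0.05 s, during which the arm holds its last target. There are 200 camera calls.

## Task

Use the orange-handled scraper block to push the three loose tile chips off the blue drawer front, keeping the gripper itself off the chips, then stand the scraper upright on the bench beside the drawer front. Next take the shell-studded pull plate by its wooden bar, lift it over the timber fence, and finish still holding it level about 1 cm above the white outline on the drawer front, centred and squared up with the outline, so that I can check the fit. The plate must never touch the drawer front; do not knock the fence, and leave the glue bottle, the cup and the jar where they are.

Things in the scene. Friction and masses are not known exactly. Their poses are not given: they have to be found in the camera images.
- front: blue drawer front, a slab 180 (its x) x 240 (its y) x 18 mm high, lying flat and fixed on the bench; origin at the centre of its underside, z up
- mark (a point): centre of the white painted outline (110 mm along the drawer front's y, 70 mm along its x, the pull plate's footprint) on the drawer front's top face, 18 mm above the bench, at the middle of the drawer front; axes as the drawer front's
- scraper: loose scraper block, about 0.2 kg, standing upright: black rubber foot 36 (its x) x 150 (its y) x 22 mm high, with an orange grip on top, 26 (x) x 64 (y) mm, reaching from 22 to 75 mm height; origin at the centre of the underside; pinch the grip across its x, push along its x. It is on the robot's right of the drawer front
- plate: loose pull plate, about 0.2 kg: dark wood base 70 (its x) x 110 (its y) x 12 mm high studded with white shells (5 mm high, look only), with a pale wooden bar on top, 24 (x) x 70 (y) mm, reaching from 12 to 56 mm height; origin at the centre of the underside; pinch the bar across its x. It is on the robot's left of the fence; either way round fits
- fence: fixed timber fence between the pull plate and the drawer front, 320 (its x) x 24 (its y) x 80 mm high; origin at the centre of its underside
- chip_a: loose terracotta chip of broken tile, 22 x 18 x 10 mm, 11 g, lying flat on the drawer front, within 65 mm of its middle along the drawer front's y and 60 mm along its x; origin at the chip's centre
- chip_b: loose yellow chip of broken tile, 22 x 18 x 10 mm, 11 g, lying flat on the drawer front, within 65 mm of its middle along the drawer front's y and 60 mm along its x; origin at the chip's centre
- chip_c: loose green chip of broken tile, 22 x 18 x 10 mm, 11 g, lying flat on the drawer front, within 65 mm of its middle along the drawer front's y and 60 mm along its x; origin at the chip's centre
- glue: bystander: white glue bottle with a blue cap, 56 mm across, 150 mm high; origin at the centre of the underside
- cup: bystander: paper-white cup, 72 mm across, 75 mm high; origin at the centre of the underside
- jar: bystander: small amber jar with a brass cap, 56 mm across, 65 mm high; origin at the centre of the underside

How it is judged:
By the outcome, as a careful person would: the job done as asked, in the order asked, and still so for the second after the job is handed in, while the arm keeps its last pose, push and grip.
It also fails if it takes over 66 s, if anything falls off the work surface, if the arm or the gripper's body presses on something with over 40 N, if the wrist force passes 120 N, or if a joint passes its speed limit or range.

## Working session

There is one attempt and no reset: what is moved stays moved. The work goes in short steps, Python scripts to look and compute and a shell command to move; the robot and the scene stay as the last step left them, time stands still between calls to the robot, and variables do not carry over. Pictures are saved under pics/ and viewed, at most 10 in all, crops included, and the job is handed in when it is done.

```bash
mkdir -p pics; python3 - <<'E'
from station import bot
import cv2,numpy as np
a=bot.grab_frame("scene");b=bot.grab_frame("side")
for n,f in(("scene",a),("side",b)):
    cv2.imwrite(f"pics/{n}0.png",f["color"]);print(n,f["fx"],f["cx"],f["cy"],(-f["R"].T@f["t"]).round(3),f["R"].round(3).tolist())
print(bot.read_state(),bot.hold_point_z)
E
```

```text
scene 458.1376928941061 262.79895883237447 188.5735883506979 [ 1.028 -0.442  1.084] [[0.614, 0.789, 0.009], [0.68, -0.523, -0.514], [-0.401, 0.322, -0.858]]
side 375.4109104408543 258.42977807566996 193.3872093163133 [ 0.342 -0.563  0.769] [[0.925, -0.38, -0.01], [-0.306, -0.728, -0.614], [0.226, 0.571, -0.79]]
{'time': 0.1, 'q': array([-1.21499376e+00,  1.26309072e-01, -4.05203293e-02,  1.40540299e+00,
        7.70422349e-06,  1.57077640e+00]), 'dq': array([-0.0027815 , -0.00075582,  0.00165763, -0.00099977,  0.00101494,
        0.0014173 ]), 'joint_torque': array([ 1.34452635e-03, -4.36903703e+01,  3.53604054e+01,  1.36186343e-02,
        4.98489374e-05,  8.03231785e-06]), 'eef_pos': array([ 0.18275073, -0.49176351,  0.23060581]), 'orientation': array([-3.14015659e+00, -7.73283187e-06,  3.55822480e-01]), 'force': array([-0.93771536, -0.26209342,  1.0807036 ]), 'moment': array([-0.04856105, -0.00575451,  0.01120304]), 'grasp_force': 0.0, 'finger_gap': 1.001753522567187} 0.0187
```

View pics/scene0.png

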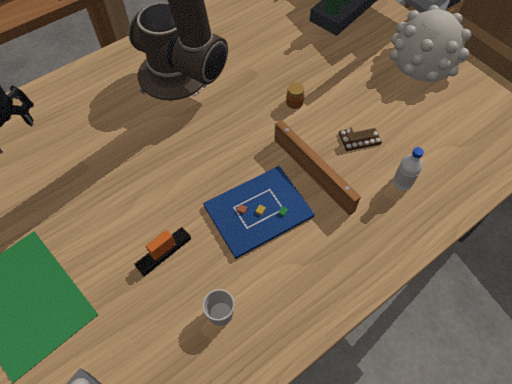

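View pics/side0.png

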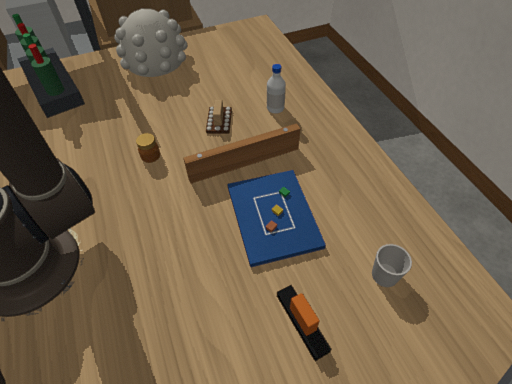

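The scene view shows the drawer front at about (258,210) with chips at (242,210), (261,211) and (283,212). The scraper is at (163,250), the fence at (315,165), the plate at (360,138), the jar at (295,95), the cup at (218,307) and the glue at (406,175). The side view shows the same layout.

```bash
cat > h.py <<'E'
from station import bot
import cv2,numpy as np
def cast(f,uv,z):
    uv=np.atleast_2d(np.asarray(uv,float)); d=np.c_[(uv[:,0]-f["cx"])/f["fx"],(uv[:,1]-f["cy"])/f["fy"],np.ones(len(uv))]@f["R"]
    o=-f["R"].T@f["t"]; return (o+d*((z-o[2])/d[:,2])[:,None])[:,:2]
def proj(f,X):
    c=np.atleast_2d(X)@f["R"].T+f["t"]; return np.c_[c[:,0]/c[:,2]*f["fx"]+f["cx"],c[:,1]/c[:,2]*f["fy"]+f["cy"]]
def mask(f,lo,hi,roi=None):
    m=cv2.inRange(cv2.cvtColor(f["color"],cv2.COLOR_BGR2HSV),lo,hi)
    if roi is not None:
        r=np.zeros_like(m);cv2.fillConvexPoly(r,np.int32(roi),255);m&=r
    return m
def big(m):
    n,l,s,c=cv2.connectedComponentsWithStats(m); return np.uint8(l==1+s[1:,4].argmax())*255 if n>1 else m
def rect(f,m,z):
    v,u=np.nonzero(m)
    p=cast(f,np.c_[u,v],z); (c,wh,a)=cv2.minAreaRect(np.float32(p*1000)); return np.round(c,1),np.round(wh,1),round(a,1),len(u),np.median(p,0).round(4)*1000
E
cat > m1.py <<'E'
from h import *
for n in("scene","side"):
    f=bot.grab_frame(n); print(n)
    b=big(mask(f,(100,120,40),(125,255,255)))
    hsv=cv2.cvtColor(f["color"],cv2.COLOR_BGR2HSV); print("blue V pct",np.percentile(hsv[b>0][:,2],[2,10,50,90]))
    hull=cv2.convexHull(cv2.findContours(b,0,2)[0][0])
    q=cv2.approxPolyDP(hull,6,True)[:,0]; print("blue quad",q.tolist(),(cast(f,q,.018)*1000).round().tolist())
    roi=hull[:,0]
    c0=np.mean(roi,0); roi=c0+(roi-c0)*.88
    for k,lo,hi,z in(("outline",(0,0,130),(180,110,255),.018),("terra",(0,110,80),(14,255,255),.028),("yellow",(18,120,100),(35,255,255),.028),("green",(45,100,60),(85,255,255),.028)):
        m=mask(f,lo,hi,roi); 
        if k!="outline": m=big(m)
        print(k,*rect(f,m,z))
    if n=="scene": R={"scr":(120,215,90,75),"plate":(325,115,70,50)}
    else: R={"scr":(265,275,80,90),"plate":(195,90,50,55)}
    for k,lo,hi,z,r in(("grip",(3,170,60),(14,255,255),.075,"scr"),("foot",(0,0,0),(180,255,50),.022,"scr"),("base",(0,0,0),(180,255,85),.012,"plate")):
        x,y,w,h=R[r]; m=big(mask(f,lo,hi,[(x,y),(x+w,y),(x+w,y+h),(x,y+h)])); print(k,*rect(f,m,z))
    x,y,w,h=R["plate"];p=cv2.resize(f["color"][y:y+h,x:x+w],None,fx=5,fy=5,interpolation=2)
    x,y,w,h=R["scr"];s=cv2.resize(f["color"][y:y+h,x:x+w],None,fx=4,fy=4,interpolation=2)
    o=np.zeros((600,400,3),np.uint8);p=p[:280,:400];s=s[:310,:400];o[:p.shape[0],:p.shape[1]]=p;o[285:285+s.shape[0],:s.shape[1]]=s
    globals()["o_"+n]=o
cv2.imwrite("pics/crop1.png",np.hstack([o_scene,o_side]))
E
python3 m1.py
```

```text
scene
blue V pct [ 61. 105. 112. 117.]
blue quad [[278, 166], [313, 215], [235, 257], [204, 203]] [[498.0, 37.0], [674.0, 13.0], [645.0, -218.0], [470.0, -193.0]]
outline [570.1 -87.3] [115.7  74.9] 82.5 218 [570.4 -89.3]
terra [ 548.3 -127.1] [21.8 17.7] 28.1 51 [ 549.1 -127. ]
yellow [580.3 -89.7] [18. 22.] 22.7 55 [580.3 -89.7]
green [619.6 -45.1] [18.4 22.2] 22.6 56 [619.7 -45.1]
grip [ 530.2 -352.4] [46.5 67.6] 5.0 467 [ 530.3 -353. ]
foot [ 522.9 -351.3] [ 41.  148.1] 5.6 619 [ 529.  -364.9]
base [564.  291.3] [111.7  70.8] 66.0 438 [566.3 285.7]
side
blue V pct [ 55. 102. 108. 114.]
blue quad [[292, 170], [324, 247], [251, 266], [228, 184]] [[669.0, 18.0], [636.0, -221.0], [464.0, -201.0], [496.0, 39.0]]
outline [568.1 -86.8] [115.6  74.5] 82.7 205 [568.4 -91.8]
terra [ 544.6 -126.7] [22.6 16.1] 26.5 63 [ 544.2 -126.9]
yellow [576.9 -89.3] [18.9 21.6] 19.6 58 [576.9 -89.3]
green [615.4 -44.8] [19.4 24.2] 22.3 60 [615.6 -44.9]
grip [ 510.  -356.7] [36.8 74.1] 5.3 711 [ 509.6 -358.5]
foot [ 513.6 -353. ] [ 38.3 151.3] 5.7 908 [ 509.7 -386.6]
base [559.9 300.1] [137.6  69.1] 65.5 297 [559.9 269.5]
```

View pics/crop1.png

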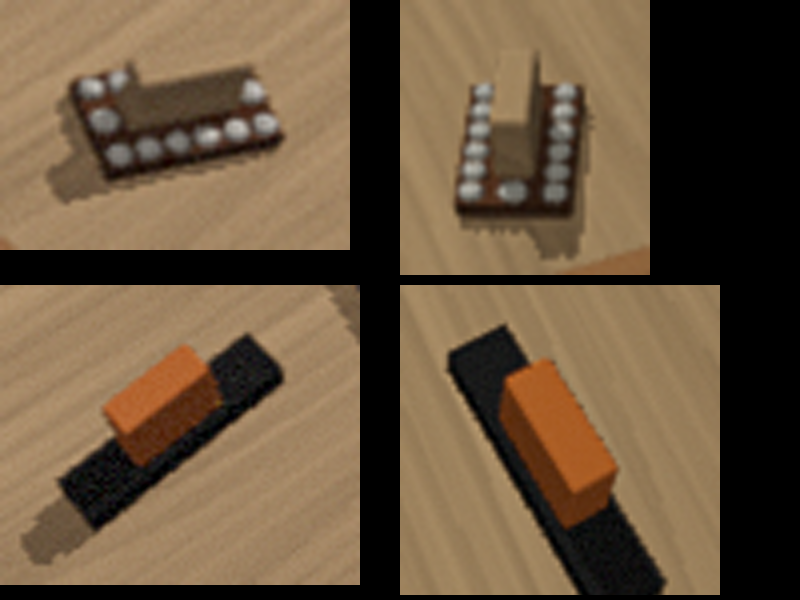

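The crops show the plate with its long axis about 66° from world x and the scraper yawed about 5.6°. Both are upright, and the sizes agree with those given. I'll move over the scraper now.

```bash
python3 -m jog '[[-1,1,0,0,0,0,0],[-1,1,0,0,0,0,0],[-1,1,0,0,0,0,0],[-1,1,0,0,0,0,0],[-1,1,0,0,0,0,0],[-1,1,0,0,0,0,0],[-1,1,0,0,0,0,0],[-1,1,0,0,0,0,0],[-1,1,0,0,0,0,0],[-1,1,-0.3,0,0,0,0]]'
python3 -m jog '[[-1,1,-0.3,0,0,0,0],[-1,1,0,0,0,0,-7],[-1,0,0,0,0,0,-7],[-1,0,0,0,0,0,-7],[-1,0,0,0,0,0,-7],[-1,0,0,0,0,0,-7],[-1,0,0,0,0,0,-7],[-1,0,0,0,0,0,-7],[-1,0,0,0,0,0,-7],[-1,0,0,0,0,0,-7]]'
python3 -m jog '[[-1,0,0,0,0,0,-7],[-1,0,0,0,0,0,-5],[-1,0,0,0,0,0,0],[-1,0,0,0,0,0,0]]'
python3 - <<'E'
from h import *
f=bot.grab_frame("wrist");cv2.imwrite("pics/w1.png",f["color"]);print((-f["R"].T@f["t"]).round(3),f["R"].round(2).tolist())
b=mask(f,(3,170,60),(14,255,255))
print(rect(f,big(b),.075),rect(f,big(mask(f,(0,0,0),(180,255,45))),.022),np.degrees(bot.read_state()["orientation"]))
E
```

```text
time: 1.03
eef_pos: [0.4159, -0.398, 0.2307]
orientation: [-3.141, 0.0, 0.355]
force: [0.1, 0.1, -0.2]
finger_gap: 1.0
grasp_force: 0.0
time: 1.87
eef_pos: [0.4588, -0.3735, 0.231]
orientation: [-3.141, -0.0, 1.461]
force: [-0.5, 0.6, -0.5]
finger_gap: 0.999
grasp_force: 0.0
time: 2.2
eef_pos: [0.4588, -0.3735, 0.2311]
orientation: [-3.141, -0.0, 1.662]
force: [1.2, 0.1, 0.5]
finger_gap: 0.997
grasp_force: 0.0
[ 0.452 -0.302  0.374] [[1.0, 0.09, -0.0], [0.09, -0.96, 0.28], [0.02, -0.28, -0.96]]
(array([ 512.7, -347.4]), array([31.6, 66. ]), 5.7, 1549, array([ 512.8, -345.4])) (array([ 485.6, -605.4]), array([880.2, 273.3]), 5.4, 39349, array([ 488.8, -647. ])) [-1.79986047e+02 -1.43584367e-02  9.52407984e+01]
```

View pics/w1.png

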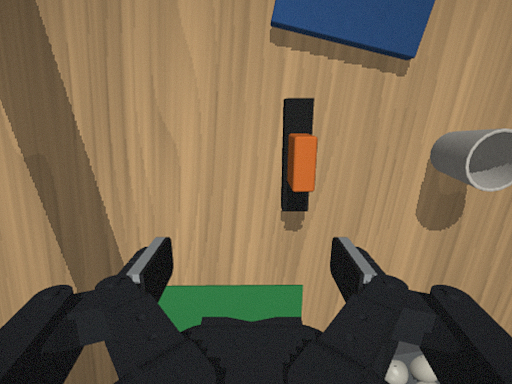

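The wrist view shows the orange grip at (303,163) on the foot, with the cup well to the right at (485,160) and the front's corner at the top. The grip top casts to about (0.516, -0.349).

```bash
python3 -m jog '[[-1,0.24,0.79,0,0,0,-0.4],[-1,0.24,0.79,0,0,0,0],[-1,0.24,0.79,0,0,0,0],[-1,0,0,1,0,0,0],[-1,0,0,1,0,0,0],[-1,0,0,1,0,0,0],[-1,0,0,1,0,0,0],[-1,0,0,0.5,0,0,0],[-1,0,0,0,0,0,0]]'
python3 - <<'E'
from h import *
f=bot.grab_frame("wrist");cv2.imwrite("pics/w2.png",f["color"])
print(rect(f,big(mask(f,(3,170,60),(14,255,255))),.075),bot.read_state()["eef_pos"],np.degrees(bot.read_state()["orientation"]))
E
```

```text
time: 3.0
eef_pos: [0.5143, -0.3486, 0.115]
orientation: [-3.137, -0.004, 1.67]
force: [0.1, 0.4, 0.4]
finger_gap: 1.003
grasp_force: 0.0
(array([ 516.3, -344.5]), array([25.7, 70.9]), 5.7, 3193, array([ 516.2, -342.5])) [ 0.51508448 -0.34911922  0.11719463] [-1.79846395e+02 -1.28853311e-01  9.57037452e+01]
```

```bash
python3 -m jog '[[-1,0,0.05,0.8,0,0,0],[-1,0,0,0.8,0,0,0],[-1,0,0,0.8,0,0,0],[-1,0,0,0.72,0,0,0],[-1,0,0,0,0,0,0],[1,0,0,0,0,0,0],[1,0,0,0,0,0,0],[1,0,0,0,0,0,0],[1,0,0,0,0,0,0],[1,0,0,0,0,0,0]]'
python3 -m jog '[[1,0,0,0,0,0,0],[1,0,0,0,0,0,0],[1,0,0,0,0,0,0],[1,0,0,0,0,0,0]]'
python3 -c "
from h import *
print(bot.read_state()['eef_pos'],np.degrees(bot.read_state()['orientation']))"
```

```text
time: 3.88
eef_pos: [0.5178, -0.3501, 0.042]
orientation: [3.14, 0.001, 1.672]
force: [0.1, 0.4, 5.6]
finger_gap: 0.298
grasp_force: 18.1
time: 4.22
eef_pos: [0.5178, -0.3501, 0.0422]
orientation: [3.14, 0.001, 1.672]
force: [-1.6, 1.5, 6.1]
finger_gap: 0.295
grasp_force: 60.0
[ 0.51783241 -0.350115    0.04216751] [1.79912265e+02 7.84392368e-02 9.57780791e+01]
```

```bash
python3 -m jog '[[1,0,0,-0.6,0,0,0],[1,0,0,-1,0,0,0],[1,0,0,-1,0,0,0],[1,0,0,0,0,0,6.6],[1,0,0,0,0,0,6.6],[1,0.98,-0.2,0,0,0,0],[1,0.98,-0.2,0,0,0,0],[1,0.98,-0.2,0,0,0,0],[1,0.98,-0.2,0,0,0,0],[1,0.98,-0.2,0,0,0,0]]'
python3 -m jog '[[1,0.98,-0.2,0,0,0,0],[1,0.98,-0.2,0,0,0,0],[1,0.98,-0.2,0,0,0,0],[1,0.98,-0.2,0,0,0,0],[1,0.98,-0.2,0,0,0,0],[1,0.98,-0.2,0,0,0,0],[1,0,0,0,0,0,0],[1,0,0,0,0,0,0]]'
cat > s.py <<'E'
from h import *
import sys
s=bot.read_state();p=s['eef_pos'];o=np.degrees(s['orientation']);print((p*1000).round(1),o.round(2),s['time'],s['force'].round(1))
if len(sys.argv)>1:
    x,y,z,yaw=map(float,sys.argv[1:5]);ps=np.radians(o[2]);d=np.array([x,y])-p[:2]*1000
    print("tool shift/25:",((d@[np.cos(ps),np.sin(ps)])/25).round(2),((d@[np.sin(ps),-np.cos(ps)])/25).round(2),((p[2]*1000-z)/25).round(2),"az",(o[2]-yaw).round(2))
E
python3 s.py 500 -75 62.5 82.6
python3 - <<'E'
from h import *
f=bot.grab_frame("side");g=bot.grab_frame("wrist");cv2.imwrite("pics/a1.png",np.hstack([f["color"][100:300,150:400],g["color"][::1,:][0:384]][0:1]+[cv2.resize(g["color"],(267,200))]))
# cup / jar / glue rough positions
s=bot.grab_frame("scene");print("cup",cast(s,(219,296),.075),"jar",cast(s,(295,88),.065),"glue",cast(s,(418,153),.15))
print("fence top corners",cast(s,[(281,124),(357,199)],.08))
E
```

```text
time: 5.05
eef_pos: [0.5077, -0.2238, 0.1054]
orientation: [-3.141, -0.0, 1.441]
force: [-0.5, 0.5, -1.9]
finger_gap: 0.296
grasp_force: 59.4
time: 5.72
eef_pos: [0.4972, -0.0743, 0.1057]
orientation: [-3.141, 0.0, 1.444]
force: [0.0, -1.0, -1.9]
finger_gap: 0.292
grasp_force: 59.4
[497.2 -74.3 105.7] [-1.7998e+02  1.0000e-02  8.2720e+01] 5.7167 [ 0.  -1.  -1.9]
tool shift/25: -0.01 0.12 1.73 az 0.12
cup [[ 0.71898917 -0.31409934]] jar [[0.33405698 0.23232404]] glue [[0.74663922 0.28059559]]
fence top corners [[0.42407382 0.10454972]
 [0.72837074 0.10498649]]
```

View pics/a1.png

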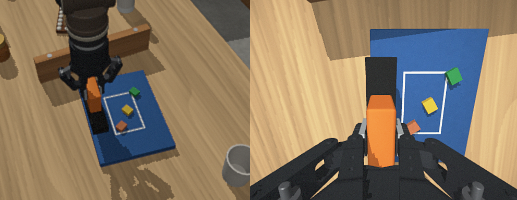

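The scraper hangs over the robot-side edge with all three chips ahead of it (+x). I'll lower it and push away from the robot.

```bash
python3 -m jog '[[1,0,0.1,0.87,0,0,0.1],[1,0,0,0.6,0,0,0],[1,0,0,0.26,0,0,0],[1,0,0,0,0,0,0],[1,0,0,0,0,0,0]]'
python3 s.py 500 -75 62.5 82.6
```

```text
time: 6.28
eef_pos: [0.4999, -0.0763, 0.0626]
orientation: [-3.141, 0.0, 1.439]
force: [0.9, -0.3, -1.9]
finger_gap: 0.297
grasp_force: 59.8
[499.9 -76.3  62.6] [-179.97    0.     82.42] 6.2833 [ 0.9 -0.3 -1.9]
tool shift/25: 0.05 -0.0 0.0 az -0.18
```

```bash
python3 -m jog '[[1,0,0.3,0,0,0,0],[1,0,0.3,0,0,0,0],[1,0,0.3,0,0,0,0],[1,0,0.3,0,0,0,0],[1,0,0.3,0,0,0,0],[1,0,0.3,0,0,0,0],[1,0,0.3,0,0,0,0],[1,0,0.3,0,0,0,0],[1,0,0.3,0,0,0,0],[1,0,0.3,0,0,0,0]]'
python3 -m jog '[[1,0,0.3,0,0,0,0],[1,0,0.3,0,0,0,0],[1,0,0.3,0,0,0,0],[1,0,0.3,0,0,0,0],[1,0,0.3,0,0,0,0],[1,0,0.3,0,0,0,0],[1,0,0.3,0,0,0,0],[1,0,0.3,0,0,0,0],[1,0,0.3,0,0,0,0],[1,0,0.3,0,0,0,0]]'
python3 -m jog '[[1,0,0.3,0,0,0,0],[1,0,0.3,0,0,0,0],[1,0,0,0,0,0,0],[1,0,0,0,0,0,0]]'
python3 s.py
python3 - <<'E'
from h import *
f=bot.grab_frame("side");s=bot.grab_frame("scene");g=bot.grab_frame("wrist")
cv2.imwrite("pics/a2.png",np.hstack([cv2.resize(s["color"][150:300,180:380],(400,300)),cv2.resize(g["color"],(400,300))]))
E
```

```text
time: 7.12
eef_pos: [0.5751, -0.0855, 0.0624]
orientation: [-3.141, 0.0, 1.44]
force: [-0.5, 0.6, -3.0]
finger_gap: 0.297
grasp_force: 59.8
time: 7.95
eef_pos: [0.6495, -0.0954, 0.0625]
orientation: [3.141, 0.0, 1.44]
force: [0.5, -0.6, -2.2]
finger_gap: 0.291
grasp_force: 59.8
time: 8.28
eef_pos: [0.6639, -0.0973, 0.0623]
orientation: [-3.141, 0.0, 1.44]
force: [0.1, 0.0, -2.4]
finger_gap: 0.295
grasp_force: 59.8
[663.9 -97.3  62.3] [-179.98    0.     82.48] 8.2833 [ 0.1  0.  -2.4]
```

View pics/a2.png

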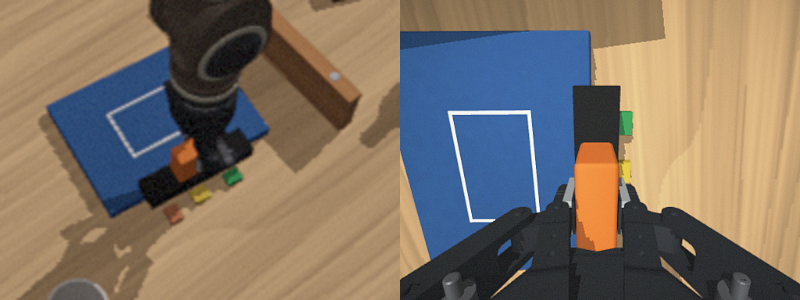

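All three chips lie on the bench past the far edge and the drawer front is clear. Next I'll carry the scraper to the bench on the right.

```bash
python3 -m jog '[[1,0,0,-1,0,0,0],[1,0,0,-1,0,0,0],[1,-0.95,-0.38,0,0,0,0],[1,-0.95,-0.38,0,0,0,0],[1,-0.95,-0.38,0,0,0,0],[1,-0.95,-0.38,0,0,0,0],[1,-0.95,-0.38,0,0,0,0],[1,-0.95,-0.38,0,0,0,0],[1,-0.95,-0.38,0,0,0,0],[1,-0.95,-0.38,0,0,0,0]]'
python3 -m jog '[[1,-0.95,-0.38,0,0,0,0],[1,-0.95,-0.38,0,0,0,0],[1,0,0,0,0,0,0],[1,0,0,1,0,0,0],[1,0,0,0.8,0,0,0],[1,0,0,0.5,0,0,0],[1,0,0,0.3,0,0,0],[1,0,0,0,0,0,0]]'
python3 s.py 539 -320 42 82.6
python3 - <<'E'
from h import *
for n in("side","scene"):
    f=bot.grab_frame(n)
    roi=proj(f,[[.48,.05,.018],[.70,.05,.018],[.73,-.23,.018],[.46,-.23,.018]])
    for k,lo,hi in(("terra",(0,130,80),(10,255,255)),("yellow",(20,150,100),(35,255,255)),("green",(45,100,60),(85,255,255))): print(n,k,*rect(f,big(mask(f,lo,hi,roi)),.01))
E
```

```text
time: 9.27
eef_pos: [0.5623, -0.2765, 0.1129]
orientation: [3.141, 0.0, 1.44]
force: [0.4, 0.2, -1.4]
finger_gap: 0.295
grasp_force: 59.9
time: 9.93
eef_pos: [0.5372, -0.3193, 0.0458]
orientation: [-3.139, -0.001, 1.44]
force: [0.1, 0.1, -2.6]
finger_gap: 0.294
grasp_force: 59.9
[ 537.2 -319.3   45.8] [-1.7984e+02 -8.0000e-02  8.2500e+01] 9.9333 [ 0.1  0.1 -2.6]
tool shift/25: -0.02 0.07 0.15 az -0.1
side terra [0. 0.] [0. 0.] 0.0 0 [nan nan]
side yellow [0. 0.] [0. 0.] 0.0 0 [nan nan]
side green [0. 0.] [0. 0.] 0.0 0 [nan nan]
scene terra [ 688.8 -153.9] [17.2 22.3] 81.5 55 [ 688.6 -153.8]
scene yellow [ 688.3 -111.1] [21.  18.1] 76.3 55 [ 688.4 -110.5]
scene green [695.  -62.2] [21.6 16.9] 81.7 52 [695. -62.]
  return _methods._mean(a, axis=axis, dtype=dtype,
  ret = um.true_divide(
```

```bash
python3 -m jog '[[1,0,0,0.1,0,0,0],[1,0,0,0.06,0,0,0],[1,0,0,0,0,0,0],[1,0,0,0,0,0,0]]'; python3 s.py
```

```text
time: 10.37
eef_pos: [0.5386, -0.3203, 0.044]
orientation: [3.141, 0.0, 1.44]
force: [-0.4, -0.3, -2.2]
finger_gap: 0.3
grasp_force: 59.9
[ 538.6 -320.3   44. ] [1.7997e+02 1.0000e-02 8.2490e+01] 10.3667 [-0.4 -0.3 -2.2]
```

```bash
python3 -m jog '[[1,0,0,0.06,0,0,0],[1,0,0,0.04,0,0,0],[1,0,0,0,0,0,0]]'; python3 s.py
```

```text
time: 10.62
eef_pos: [0.5387, -0.3204, 0.042]
orientation: [3.14, 0.0, 1.44]
force: [-1.8, 1.6, 4.1]
finger_gap: 0.295
grasp_force: 60.6
[ 538.7 -320.4   42. ] [1.7993e+02 2.0000e-02 8.2480e+01] 10.6167 [-1.8  1.6  4.1]
```

```bash
python3 -m jog '[[-1,0,0,0,0,0,0],[-1,0,0,0,0,0,0],[-1,0,0,0,0,0,0],[-1,0,0,0,0,0,0],[-1,0,0,0,0,0,0],[-1,0,0,-0.5,0,0,0],[-1,0,0,-1,0,0,0],[-1,0,0,-1,0,0,0],[-1,0,0,-1,0,0,0],[-1,0,0,-1,0,0,0]]'
python3 -m jog '[[-1,0,0,-1,0,0,0],[-1,0,0,-1,0,0,0],[-1,0.97,-0.12,0,0,0,0],[-1,0.97,-0.12,0,0,0,0],[-1,0.97,-0.12,0,0,0,0],[-1,0.97,-0.12,0,0,0,0],[-1,0.97,-0.12,0,0,0,0],[-1,0.97,-0.12,0,0,0,0],[-1,0.97,-0.12,0,0,0,0],[-1,0.97,-0.12,0,0,0,0]]'
python3 -m jog '[[-1,0.97,-0.12,0,0,0,0],[-1,0.97,-0.12,0,0,0,0],[-1,0.97,-0.12,0,0,0,0],[-1,0.97,-0.12,0,0,0,0],[-1,0.97,-0.12,0,0,0,0],[-1,0.97,-0.12,0,0,0,0],[-1,0.97,-0.12,0,0,0,0],[-1,0.97,-0.12,0,0,0,0],[-1,0.97,-0.12,0,0,0,0],[-1,0.97,-0.12,0,0,0,0]]'
python3 -m jog '[[-1,0.97,-0.12,0,0,0,0],[-1,0.97,-0.12,0,0,0,0],[-1,0.97,-0.12,0,0,0,0],[-1,0,0,0,0,0,5.5],[-1,0,0,0,0,0,5.5],[-1,0,0,0,0,0,5.5],[-1,0,0,0,0,0,0]]'
python3 s.py 562 292 35 66
python3 - <<'E'
from h import *
g=bot.grab_frame("wrist");s=bot.grab_frame("scene")
cv2.imwrite("pics/a3.png",np.hstack([g["color"],cv2.resize(s["color"][150:300,100:250],(288,384))[:, :288]]))
E
```

```text
time: 11.45
eef_pos: [0.5382, -0.3202, 0.1546]
orientation: [-3.141, -0.0, 1.44]
force: [1.1, -0.6, 0.8]
finger_gap: 0.998
grasp_force: 0.0
time: 12.28
eef_pos: [0.5398, -0.1236, 0.2036]
orientation: [3.141, -0.0, 1.44]
force: [-0.0, -0.1, -0.6]
finger_gap: 1.002
grasp_force: 0.0
time: 13.12
eef_pos: [0.5418, 0.1208, 0.2036]
orientation: [3.141, -0.0, 1.44]
force: [0.4, -0.3, -0.8]
finger_gap: 1.002
grasp_force: 0.0
time: 13.7
eef_pos: [0.5424, 0.1932, 0.2034]
orientation: [-3.141, 0.0, 1.15]
force: [0.7, -1.3, 0.6]
finger_gap: 1.002
grasp_force: 0.0
[542.4 193.2 203.4] [-1.7999e+02  1.0000e-02  6.5890e+01] 13.7 [ 0.7 -1.3  0.6]
tool shift/25: 3.93 -0.9 6.74 az -0.11
```

View pics/a3.png

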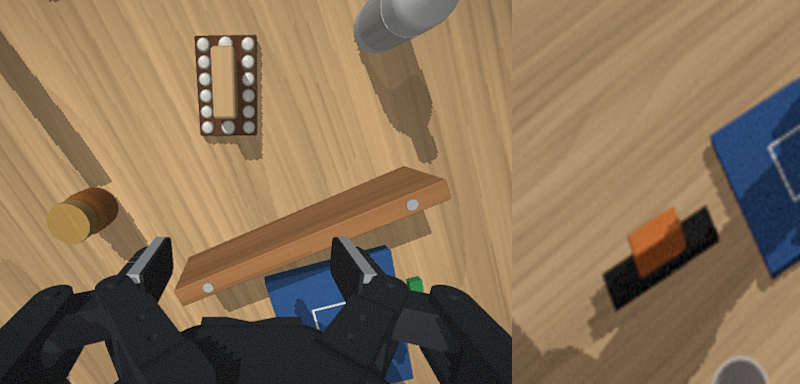

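The scraper stands upright beside the front. In the wrist view the bar is at (224,82), the base runs from (195,37) to (257,136), and the fence shows whole.

```bash
cat > p.py <<'E'
from h import *
f=bot.grab_frame("wrist"); hsv=cv2.cvtColor(f["color"],cv2.COLOR_BGR2HSV)
q=[(195,37),(257,37),(257,135),(201,137)]; w=cast(f,q,.012)*1000; print(w.round().tolist(),w.mean(0))
b=[(211,45),(234,45),(237,118),(214,118)]; w=cast(f,b,.056)*1000; print(w.round().tolist(),w.mean(0))
c=proj(f,[[.562,.292,.056]])[0].astype(int)
print("bar px hsv",hsv[80,224],hsv[50,220],"wood",hsv[60,300],"base",hsv[90,242])
m=big(mask(f,(0,60,0),(180,255,90),[(185,28),(268,28),(268,145),(185,145)]));print("base",*rect(f,m,.012))
fc=[(178,289),(189,258),(405,167),(448,180)]
print("fence",(cast(f,[(189,258),(405,167),(447,180),(178,288)],.08)*1000).round().tolist())
E
python3 p.py
```

```text
[[547.0, 361.0], [610.0, 333.0], [568.0, 235.0], [504.0, 261.0]] [557.33936145 297.65012009]
[[561.0, 335.0], [582.0, 326.0], [556.0, 263.0], [534.0, 272.0]] [558.36708163 299.12783446]
bar px hsv [ 17 110 193] [ 18 110 195] wood [ 17 105 189] base [ 11 142  61]
base [569.1 294.2] [109.1  43.6] 65.7 1318 [575.7 290.8]
fence [[445.0, 147.0], [692.0, 151.0], [728.0, 120.0], [416.0, 118.0]]
```

```bash
python3 -m jog '[[-1,0.82,-0.28,0,0,0,0],[-1,0.82,-0.28,0,0,0,0],[-1,0.82,-0.28,0,0,0,0],[-1,0.82,-0.28,0,0,0,0],[-1,0,0,0.9,0,0,0],[-1,0,0,0.9,0,0,0],[-1,0,0,0.9,0,0,0],[-1,0,0,0,0,0,0],[-1,0,0,0,0,0,0]]'
python3 s.py 558 298 33 66
python3 - <<'E'
from h import *
g=bot.grab_frame("wrist");cv2.imwrite("pics/w4.png",g["color"])
E
```

```text
time: 14.6
eef_pos: [0.5495, 0.2786, 0.1352]
orientation: [-3.14, 0.002, 1.153]
force: [-0.1, -0.6, 0.3]
finger_gap: 1.0
grasp_force: 0.0
[549.5 278.6 135.2] [-1.799e+02  1.200e-01  6.604e+01] 14.6 [-0.1 -0.6  0.3]
tool shift/25: 0.85 -0.0 4.09 az 0.04
```

View pics/w4.png

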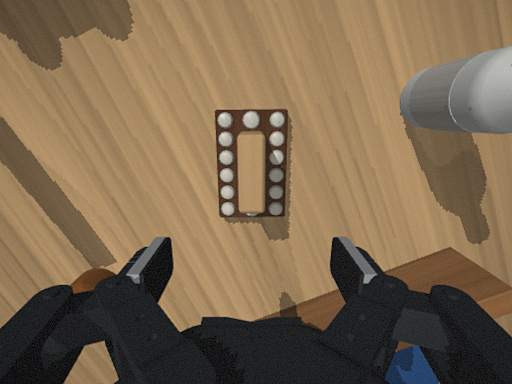

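The close view shows the base from (216,109) to (285,216) and the bar top from (238,132) to (265,213).

```bash
python3 - <<'E'
from h import *
f=bot.grab_frame("wrist")
for q,z in(([(216,109),(287,110),(285,216),(220,216)],.012),([(238,132),(265,132),(264,213),(238,213)],.056)):
    w=cast(f,q,z)*1000; a=(w[0]+w[1]-w[2]-w[3])/2; print(w.round(1).tolist(),w.mean(0),np.linalg.norm(a),np.linalg.norm(w[1]-w[0]),np.degrees(np.arctan2(a[1],a[0])))
E
python3 s.py 560 297 33 66
```

```text
[[550.4, 364.1], [612.0, 335.7], [569.8, 236.1], [506.3, 264.3]] [559.6069124  300.07528226] 108.63228548372898 67.84853688920332 66.59864492665339
[[563.6, 337.5], [583.8, 328.5], [555.3, 264.2], [534.2, 273.6]] [559.21490401 300.94602686] 70.36744248860337 22.046191161247723 65.68189072649604
[550.9 279.2 137.6] [ 1.7994e+02 -8.0000e-02  6.6000e+01] 14.7 [0.3 1.1 0.5]
tool shift/25: 0.8 0.04 4.18 az 0.0
```

```bash
python3 -m jog '[[-1,0.9,0,0,0,0,0],[-1,0,0,1,0,0,0],[-1,0,0,1,0,0,0],[-1,0,0,1,0,0,0],[-1,0,0,0.8,0,0,0],[-1,0,0,0.5,0,0,0],[-1,0,0,0.1,0,0,0],[-1,0,0,0,0,0,0],[-1,0,0,0,0,0,0]]'
python3 s.py 559.5 300 26 66
```

```text
time: 15.45
eef_pos: [0.5606, 0.3002, 0.028]
orientation: [3.14, -0.002, 1.152]
force: [0.2, 0.6, 0.2]
finger_gap: 1.0
grasp_force: 0.0
[560.6 300.2  28. ] [ 1.7991e+02 -1.2000e-01  6.5990e+01] 15.45 [0.2 0.6 0.2]
tool shift/25: -0.03 -0.04 0.08 az -0.01
```

```bash
python3 -m jog '[[1,0,-0.04,0.04,0,0,0],[1,0,0,0,0,0,0],[1,0,0,0,0,0,0],[1,0,0,0,0,0,0],[1,0,0,0,0,0,0],[1,0,0,0,0,0,0],[1,0,0,0,0,0,0],[1,0,0,0,0,0,0],[1,0,0,0,0,0,0]]'
python3 s.py
python3 -m jog '[[1,0,0,-0.4,0,0,0],[1,0,0,-0.8,0,0,0],[1,0,0,-1,0,0,0],[1,0,0,-1,0,0,0],[1,0,0,-1,0,0,0],[1,0,0,-0.6,0,0,0],[1,0,0,-0.2,0,0,0],[1,0,0,0,0,0,0]]'
python3 s.py 569 -87 90 82.6
```

```text
time: 16.2
eef_pos: [0.5589, 0.3002, 0.0256]
orientation: [3.141, -0.001, 1.152]
force: [0.3, -0.8, 4.8]
finger_gap: 0.271
grasp_force: 60.3
[558.9 300.2  25.6] [ 1.7996e+02 -4.0000e-02  6.5980e+01] 16.2 [ 0.3 -0.8  4.8]
time: 16.87
eef_pos: [0.5589, 0.3004, 0.1513]
orientation: [3.141, -0.001, 1.152]
force: [1.0, 0.1, -2.9]
finger_gap: 0.27
grasp_force: 59.5
[558.9 300.4 151.3] [ 1.7995e+02 -8.0000e-02  6.5990e+01] 16.8667 [ 1.   0.1 -2.9]
tool shift/25: -13.99 6.68 2.45 az -16.61
```

```bash
python3 - <<'E'
from h import *
for n in("scene","side"):
    f=bot.grab_frame(n)
    c=np.array([569,-87]);ex=np.array([.992,-.129]);ey=np.array([.129,.992])
    roi=proj(f,[np.r_[(c+a*ex*50+b*ey*72)/1000,.018] for a,b in((1,1),(1,-1),(-1,-1),(-1,1))])
    g=f["color"].astype(float)[:,:,2]; r=np.zeros(g.shape,np.uint8);cv2.fillConvexPoly(r,np.int32(roi),255)
    w=np.clip(g-np.median(g[r>0])-25,0,None)*(r>0); v,u=np.nonzero(w); W=w[v,u]
    p=cast(f,np.c_[u,v],.018)*1000
    x=(p-c)@ex;y=(p-c)@ey
    L={}
    for k,s,t,lim in(("x-",x,y,-35),("x+",x,y,35),("y-",y,x,-55),("y+",y,x,55)):
        i=(abs(s-lim)<9)&(abs(t)<(45 if k[0]=="x" else 25)); L[k]=np.polyfit(t[i],s[i],1,w=np.sqrt(W[i]))
    print(n,{k:v.round(3).tolist() for k,v in L.items()},len(u))
    dx=(L["x-"][1]+L["x+"][1])/2;dy=(L["y-"][1]+L["y+"][1])/2
    print("centre",c+dx*ex+dy*ey,"yaw axis corr deg",np.degrees([-L["x-"][0],-L["x+"][0],L["y-"][0],L["y+"][0]]).round(2))
E
```

```text
scene {'x-': [0.002, -34.418], 'x+': [-0.001, 35.368], 'y-': [0.003, -55.668], 'y+': [-0.003, 54.215]} 305
centre [569.3777586  -87.78205404] yaw axis corr deg [-0.14  0.07  0.15 -0.19]
side {'x-': [-0.004, -36.109], 'x+': [-0.005, 34.137], 'y-': [-0.001, -55.113], 'y+': [-0.002, 55.045]} 307
centre [568.01749058 -86.90649854] yaw axis corr deg [ 0.21  0.29 -0.05 -0.13]
```

```bash
python3 -m jog '[[1,0,0,0,0,0,-5.5],[1,0,0,0,0,0,-5.5],[1,0,0,0,0,0,-5.6],[1,-0.96,0.15,0,0,0,0],[1,-0.96,0.15,0,0,0,0],[1,-0.96,0.15,0,0,0,0],[1,-0.96,0.15,0,0,0,0],[1,-0.96,0.15,0,0,0,0],[1,-0.96,0.15,0,0,0,0],[1,-0.96,0.15,0,0,0,0]]'
python3 -m jog '[[1,-0.96,0.15,0,0,0,0],[1,-0.96,0.15,0,0,0,0],[1,-0.96,0.15,0,0,0,0],[1,-0.96,0.15,0,0,0,0],[1,-0.96,0.15,0,0,0,0],[1,-0.96,0.15,0,0,0,0],[1,-0.96,0.15,0,0,0,0],[1,-0.9,0.15,0,0,0,0],[1,0,0,0,0,0,0]]'
python3 s.py 569 -87 90 82.6
```

```text
time: 17.8
eef_pos: [0.5616, 0.1288, 0.1479]
orientation: [-3.138, 0.001, 1.442]
force: [0.9, 0.0, -3.1]
finger_gap: 0.275
grasp_force: 59.4
time: 18.55
eef_pos: [0.567, -0.0661, 0.1479]
orientation: [-3.138, 0.002, 1.438]
force: [-0.3, -0.0, -2.2]
finger_gap: 0.271
grasp_force: 59.4
[567.  -66.1 147.9] [-1.7982e+02  1.0000e-01  8.2370e+01] 18.55 [-0.3 -0.  -2.2]
tool shift/25: -0.82 0.19 2.32 az -0.23
```

```bash
python3 -m jog '[[1,-0.45,0.1,0.5,0,0,-0.2],[1,-0.4,0.07,0.8,0,0,0],[1,0,0,0.7,0,0,0],[1,0,0,0.3,0,0,0],[1,0,0,0,0,0,0],[1,0,0,0,0,0,0],[1,0,0,0,0,0,0]]'
python3 s.py 568.7 -87.3 53.6 82.6
python3 - <<'E'
from h import *
ims=[]
for n in("scene","side","wrist"):
    f=bot.grab_frame(n); np.savez(f"pics/{n}.npz",**f)
    c=proj(f,[[.569,-.087,.08]])[0].astype(int); 
    if n=="wrist": print(c); ims.append(cv2.resize(f["color"],(400,300)));continue
    p=f["color"][c[1]-40:c[1]+40,c[0]-50:c[0]+50]; print(n,c-[50,40]); ims.append(cv2.resize(p,(400,300) if 0 else (400,320),interpolation=2))
cv2.imwrite("pics/a5.png",np.hstack(ims[:2]))
E
```

```text
time: 19.13
eef_pos: [0.5699, -0.0839, 0.0932]
orientation: [3.141, -0.0, 1.445]
force: [-0.4, -0.7, -2.6]
finger_gap: 0.269
grasp_force: 59.4
[569.9 -83.9  93.2] [179.96  -0.    82.82] 19.1333 [-0.4 -0.7 -2.6]
tool shift/25: -0.14 -0.03 1.58 az 0.22
scene [208 155]
side [224 156]
[250 237]
```

View pics/a5.png

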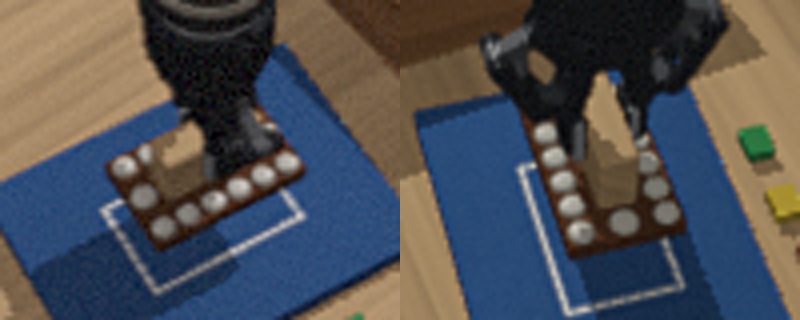

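```bash
cat > q.py <<'E'
from h import *
import sys
s=bot.read_state();t=s["eef_pos"]*1000;ps=s["orientation"][2]; zb=t[2]-25.6
c=t[:2];ey=np.array([np.cos(ps),np.sin(ps)]);ex=np.array([ey[1],-ey[0]])
print("tcp",t.round(1),np.degrees(ps).round(2),"bottom",zb.round(1))
for n in("scene","side"):
    f=bot.grab_frame(n); g=f["color"].astype(int); rb=cv2.GaussianBlur((g[:,:,0]-g[:,:,2]).astype(np.float32),(3,3),0)
    # bottom edges: walk outward in the plane z=zb across each expected edge; crossing from plate (b-r<0) to blue (b-r>0)
    def edge(nv,tv,half,tr):
        P=[]
        for a in tr:
            d=np.arange(-14,14.1,.25); X=np.array([np.r_[c+tv*a+nv*(half+k),zb]/1000 for k in d]); uv=proj(f,X).astype(np.float32)
            v=cv2.remap(rb,uv[:,0].reshape(1,-1),uv[:,1].reshape(1,-1),1)[0]
            lo,hi=np.percentile(v,10),np.percentile(v,90); i=np.nonzero(v<(lo+hi)/2)[0]
            if len(i): P.append((a,d[i[-1]]))
        P=np.array(P); k=np.polyfit(P[:,0],P[:,1],1); r=P[:,1]-np.polyval(k,P[:,0]); i=abs(r-np.median(r))<1.2; k=np.polyfit(P[i,0],P[i,1],1)
        return round(k[1],2),round(np.degrees(k[0]),2),i.sum()
    print(n,"y- edge outward off, slope",edge(-ey,ex,55,np.arange(-28,29,4)))
    if n=="scene": print(n,"x+ edge",edge(ex,ey,35,np.arange(-48,49,6)))
    else: print(n,"x- edge",edge(-ex,ey,35,np.arange(-48,0,6)))
E
python3 q.py
```

```text
tcp [570.3 -84.   93.7] 82.81 bottom 68.1
scene y- edge outward off, slope (np.float64(0.04), np.float64(-1.79), np.int64(3))
scene x+ edge (np.float64(-1.37), np.float64(-0.67), np.int64(17))
side y- edge outward off, slope (np.float64(-0.15), np.float64(-0.41), np.int64(15))
side x- edge (np.float64(10.57), np.float64(-1.71), np.int64(3))
```

```bash
python3 -m jog '[[1,-0.13,0,0.4,0,0,0.4],[1,0,0,0.5,0,0,0],[1,0,0,0.4,0,0,0],[1,0,0,0.15,0,0,0],[1,0,0,0.05,0,0,0],[1,0,0,0,0,0,0],[1,0,0,0,0,0,0],[1,0,0,0,0,0,0]]'
python3 s.py 569.3 -87.3 54 82.4
python3 q.py; python3 q.py
python3 - <<'E'
from h import *
ims=[]
for n in("scene","side"):
    f=bot.grab_frame(n); c=proj(f,[[.569,-.087,.03]])[0].astype(int)
    p=f["color"][c[1]-40:c[1]+40,c[0]-40:c[0]+40]; print(n,c-40); ims.append(cv2.resize(p,(400,400),interpolation=2))
cv2.imwrite("pics/a6.png",np.hstack(ims))
E
```

```text
time: 20.05
eef_pos: [0.5696, -0.0876, 0.0556]
orientation: [3.141, 0.0, 1.438]
force: [0.5, 0.0, -2.3]
finger_gap: 0.27
grasp_force: 59.5
[569.6 -87.6  55.6] [179.94   0.    82.39] 20.05 [ 0.5  0.  -2.3]
tool shift/25: 0.01 -0.01 0.07 az -0.01
tcp [569.6 -87.6  55.6] 82.39 bottom 30.0
scene y- edge outward off, slope (np.float64(4.27), np.float64(0.22), np.int64(15))
scene x+ edge (np.float64(5.86), np.float64(-0.76), np.int64(11))
side y- edge outward off, slope (np.float64(-0.48), np.float64(0.38), np.int64(15))
side x- edge (np.float64(5.09), np.float64(0.45), np.int64(8))
tcp [569.6 -87.5  55.6] 82.39 bottom 30.0
scene y- edge outward off, slope (np.float64(4.22), np.float64(-0.08), np.int64(15))
scene x+ edge (np.float64(6.07), np.float64(-0.41), np.int64(11))
side y- edge outward off, slope (np.float64(-0.43), np.float64(0.47), np.int64(15))
side x- edge (np.float64(5.14), np.float64(0.57), np.int64(8))
scene [218 165]
side [233 168]
```

View pics/a6.png

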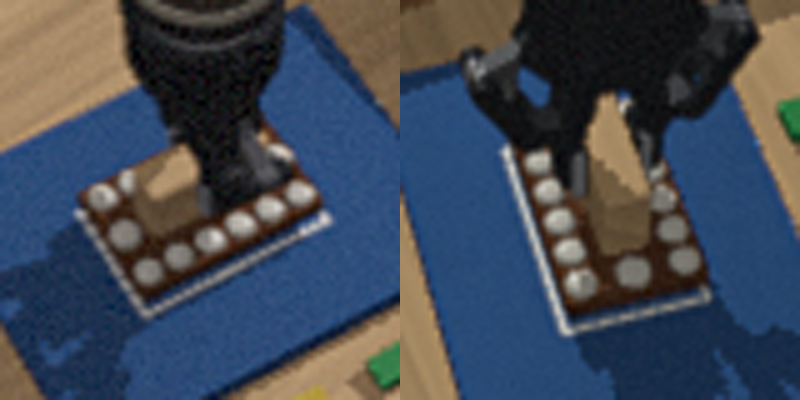

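The plate hovers over the outline, with the outline's near edges visible parallel to the base at both views. I'll measure the offsets camera by camera.

```bash
cat > r.py <<'E'
from h import *
s=bot.read_state();t=s["eef_pos"]*1000;ps=s["orientation"][2]; zb=t[2]-25.6
ey=np.array([np.cos(ps),np.sin(ps)]);ex=np.array([ey[1],-ey[0]])
print("tcp",t.round(1),np.degrees(ps).round(2))
M={"scene":(569.4,-87.8),"side":(568.0,-86.9)}
for n in M:
    f=bot.grab_frame(n); V=cv2.cvtColor(f["color"],cv2.COLOR_BGR2HSV); R=f["color"][:,:,2].astype(np.float32); c=np.array(M[n])
    def edge(nv,tv,half,tr):
        P=[];d=np.arange(-8,16,.25)
        for a in tr:
            uv=proj(f,[np.r_[c+tv*a+nv*(half+k),zb]/1000 for k in d]).astype(np.float32)
            v=cv2.remap(R,uv[:,0].reshape(1,-1),uv[:,1].reshape(1,-1),1)[0]
            j=24+v[24:].argmax(); 
            i=j
            base=v[max(0,j-24):j+1].min()
            while i>0 and v[i]>(v[j]+base)/2:i-=1
            P.append((a,d[i],d[j]))
        P=np.array(P); i=abs(P[:,1]-np.median(P[:,1]))<1.5; k=np.polyfit(P[i,0],P[i,1],1)
        # where the outline line would be seen: its own plane
        return "plate edge minus ideal",round(k[1],2),"slope",round(np.degrees(k[0]),2),"white at",np.median(P[:,2]),i.sum()
    print(n,"y-",edge(-ey,ex,55,np.arange(-26,27,4)))
    print(n,*(("x+",edge(ex,ey,35,np.arange(-45,46,6))) if n=="scene" else ("x-",edge(-ex,ey,35,np.arange(-45,20,6)))))
E
python3 r.py
```

```text
tcp [569.3 -87.5  55.3] 82.38
scene y- ('plate edge minus ideal', np.float64(0.2), 'slope', np.float64(-0.18), 'white at', np.float64(2.625), np.int64(14))
scene x+ ('plate edge minus ideal', np.float64(2.41), 'slope', np.float64(-0.52), 'white at', np.float64(5.125), np.int64(16))
side y- ('plate edge minus ideal', np.float64(4.55), 'slope', np.float64(-0.56), 'white at', np.float64(7.125), np.int64(14))
side x- ('plate edge minus ideal', np.float64(-0.02), 'slope', np.float64(0.46), 'white at', np.float64(2.0), np.int64(11))
```

```bash
python3 - <<'E'
from h import *
s=bot.read_state();t=s["eef_pos"]*1000;ps=s["orientation"][2]; zb=t[2]-25.6
ey=np.array([np.cos(ps),np.sin(ps)]);ex=np.array([ey[1],-ey[0]])
M={"scene":(569.4,-87.8),"side":(568.0,-86.9)}
for n in M:
    f=bot.grab_frame(n); g=f["color"].astype(np.float32); rb=g[:,:,0]-g[:,:,2]; R=g[:,:,2]; c=np.array(M[n])
    E=[("y-",-ey,ex,55,np.arange(-24,25,3)),("x+",ex,ey,35,np.arange(-45,46,5)) if n=="scene" else ("x-",-ex,ey,35,np.arange(-45,10,5))]
    d=np.arange(-8,12.1,1)
    for k,nv,tv,half,tr in E:
        A=[];B=[]
        for a in tr:
            uv=proj(f,[np.r_[c+tv*a+nv*(half+q),zb]/1000 for q in d]).astype(np.float32)
            A.append(cv2.remap(rb,uv[:,0].reshape(1,-1),uv[:,1].reshape(1,-1),1)[0]);B.append(cv2.remap(R,uv[:,0].reshape(1,-1),uv[:,1].reshape(1,-1),1)[0])
        h=len(tr)//2
        print(n,k,"\n d ",d.astype(int).tolist(),"\n rb",np.median(A,0).astype(int).tolist(),"\n R ",np.median(B,0).astype(int).tolist(),"\n rb lo-half",np.median(A[:h],0).astype(int).tolist(),"\n rb hi-half",np.median(A[h+1:],0).astype(int).tolist())
E
```

```text
scene y- 
 d  [-8, -7, -6, -5, -4, -3, -2, -1, 0, 1, 2, 3, 4, 5, 6, 7, 8, 9, 10, 11, 12] 
 rb [-11, -12, -17, -23, -25, -25, -23, -19, -13, -7, -3, 2, 11, 23, 36, 45, 51, 53, 53, 53, 52] 
 R  [108, 107, 95, 80, 68, 60, 56, 65, 80, 95, 104, 108, 103, 76, 52, 36, 27, 25, 25, 25, 27] 
 rb lo-half [-18, -20, -24, -27, -28, -27, -24, -19, -13, -7, -3, 1, 11, 23, 36, 45, 50, 53, 54, 54, 52] 
 rb hi-half [-15, -16, -18, -21, -23, -26, -23, -18, -12, -7, -3, 2, 12, 23, 36, 45, 50, 53, 53, 52, 51]
scene x+ 
 d  [-8, -7, -6, -5, -4, -3, -2, -1, 0, 1, 2, 3, 4, 5, 6, 7, 8, 9, 10, 11, 12] 
 rb [-29, -33, -35, -30, -23, -12, 3, 23, 33, 39, 31, 21, 11, 6, 8, 16, 29, 43, 58, 71, 78] 
 R  [79, 71, 61, 51, 42, 35, 29, 29, 33, 43, 64, 87, 108, 116, 109, 88, 65, 50, 38, 38, 40] 
 rb lo-half [-25, -29, -28, -30, -25, -15, 3, 23, 32, 40, 34, 22, 10, 4, 6, 16, 27, 42, 56, 68, 75] 
 rb hi-half [-32, -35, -35, -30, -20, -6, 9, 23, 33, 39, 31, 21, 12, 8, 10, 22, 35, 49, 63, 74, 79]
side y- 
 d  [-8, -7, -6, -5, -4, -3, -2, -1, 0, 1, 2, 3, 4, 5, 6, 7, 8, 9, 10, 11, 12] 
 rb [-25, -28, -30, -30, -28, -25, -18, -9, 3, 21, 29, 34, 29, 18, 8, 5, 6, 17, 30, 39, 46] 
 R  [58, 52, 50, 46, 42, 40, 38, 36, 32, 31, 33, 43, 58, 79, 97, 105, 101, 77, 52, 35, 25] 
 rb lo-half [-29, -30, -32, -31, -29, -26, -21, -10, 2, 19, 30, 38, 29, 20, 13, 8, 5, 17, 28, 39, 46] 
 rb hi-half [-25, -28, -28, -27, -25, -22, -17, -7, 5, 21, 29, 32, 27, 17, 6, 1, 6, 17, 30, 40, 47]
side x- 
 d  [-8, -7, -6, -5, -4, -3, -2, -1, 0, 1, 2, 3, 4, 5, 6, 7, 8, 9, 10, 11, 12] 
 rb [-15, -19, -27, -34, -32, -29, -15, -1, 5, 2, 3, 15, 30, 48, 64, 75, 79, 79, 78, 77, 76] 
 R  [135, 121, 102, 94, 78, 64, 65, 81, 119, 152, 166, 146, 113, 80, 55, 40, 36, 36, 38, 39, 40] 
 rb lo-half [-15, -19, -27, -34, -32, -27, -13, -1, 5, 2, 3, 15, 31, 49, 66, 75, 79, 78, 77, 77, 77] 
 rb hi-half [-21, -26, -32, -38, -36, -34, -19, -2, 5, 1, -4, 11, 28, 46, 64, 78, 79, 79, 78, 77, 76]
```

```bash
python3 -m jog '[[1,0.02,0,0.06,0,0,0],[1,0,0,0,0,0,0],[1,0,0,0,0,0,0],[1,0,0,0,0,0,0],[1,0,0,0,0,0,0],[1,0,0,0,0,0,0]]'
python3 s.py 568.7 -87.3 53.6 82.5
```

```text
time: 21.05
eef_pos: [0.5692, -0.087, 0.0535]
orientation: [-3.142, -0.0, 1.438]
force: [0.6, 0.0, -2.1]
finger_gap: 0.269
grasp_force: 59.5
[569.2 -87.   53.5] [-180.     -0.     82.39] 21.05 [ 0.6  0.  -2.1]
tool shift/25: -0.01 -0.02 -0.0 az -0.11
```

```bash
python3 -c "
from station import bot
print(bot.job_done())"
```

```text
the job is handed in; nothing more can be done
None
```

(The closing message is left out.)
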